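# Shut the eraser in the tray and snap its cover level

## Task

Put the eraser into the open tray on top of the small blue drawer unit. Then take the tray's cover off the sloping clipboard, lay it in its place over the tray and press it down until it sits fully home and level with the rim all round. Finally slide the small grey catch all the way over the cover's edge, and leave the other things on the table as they are.

Things in the scene. Friction and masses are not known exactly. Their poses are not given: they have to be found in the camera images.
- drawer_unit: Small blue unit of stacking tiers, fixed, 150 deep (x) by 134 wide (y); two shut drawers in front (-x), an open tray on top. Rim and front deck 125 above the table. Origin: centre of its underside. The tray is 66 (x) by 92 (y) inside, its floor 38 below the rim. Around its mouth a recess, 90 by 116 at its bottom, 97 by 123 at its top, has a ledge 8 below the rim. (sizes in mm)
- seat (a point): Centre of the recess at ledge height (117 above the table), 20 behind (+x of) the unit's centre; axes as the unit's. The cover's underside comes to lie here. Four stiff studs in the recess corners (37 along x, 50 along y from here) stand up to 5 above the ledge and hold a newly laid cover that much too high; a firm push (12 N in all) drives them down for good. (sizes in mm)
- cover: Loose blue cover of the tray, 60 g: plate 84 (x) by 110 (y) by 8 thick; on its upper face an upright grip rib 44 long (x), 12 wide (y), its top 26 above the underside. Either end may go in front. Origin: centre of the plate's underside; z out of the rib's face. At the start it lies on the clipboard, sloping 28 degrees, lower edge against the clip. (sizes in mm)
- clipboard: Grey clipboard, 185 by 165, fixed on a small wooden easel, sloping 28 degrees: low at the far side (+x), where its steel spring clip stands 14 to 23 above the board; high on the robot's side (-x), about 100 above the table. Origin: on the table under the board's middle; z up. (sizes in mm)
- eraser: Red eraser, 50 long (x) by 22 wide (y) by 13 high, lying on the table. Origin: centre of its underside. (sizes in mm)
- catch_knob (a point): Centre of the top of the catch's knob. The catch is a grey slide on the front deck, in front (-x) of the recess, with an upright knob 12 (x) by 14 (y), 22 high, its top 28 above the deck. Its tongue, 30 wide, runs 2 above the rim. Axes as the unit's; it slides along the unit's x. (sizes in mm)
- catch (a joint): Travel of the catch in m: 0 drawn back to the front, clear of the cover; 0.020 fully over the cover's edge. It goes over only when the cover is down. It stays where it is left (friction 1.5 N).
- cup: Clear plastic cup, 68 across, 90 tall; stays where it is. Origin: centre of its underside. (sizes in mm)
- pencil: Wooden pencil lying flat, 165 long along its x, 7.5 thick; stays where it is. Origin: centre of its underside. (sizes in mm)
- opener: Flat steel bottle opener lying down, 134 long along its x, 40 wide, 4 thick; stays where it is. Origin: centre of its underside. (sizes in mm)
- tape: Roll of tape lying flat, 60 across, 19 high; stays where it is. Origin: centre of its underside. (sizes in mm)
- mug: White mug, 80 across, 92 tall; stays where it is. Origin: centre of its underside. (sizes in mm)
- jar: Amber glass jar, 70 across, 110 tall; stays where it is. Origin: centre of its underside. (sizes in mm)
Not all that is in view belongs to the job. There is more than one size of the eraser; the one meant has the size given above.

How it is judged:
By the outcome, as a careful person would: the job done as asked, in the order asked, and still so for the second after the job is handed in, with the robot touching nothing.
It also fails if it takes over 72 s, if anything falls off the work surface, if the arm or the gripper's body presses on something with over 40 N, if the wrist force passes 120 N, or if a joint passes its speed limit or range.

## Robot

A 6-joint arm with a two-finger parallel gripper is mounted at the origin on the work surface. World frame = base frame: x ahead of the robot, y to its left, z up, the work surface at z = 0. Lengths are in m, angles in rad, forces in N, time in s.
With the tool pointing down it reaches from about 0.25 to 0.725 m from the base axis. Payload 4 kg.
Tool frame: the origin (TCP) lies at the very end of the fingers, on their centre line; the grasp point (between the pads) lies 19 mm behind it; z points along the fingers, y is the line along which they close (so a half turn about z gives the same grasp; the last joint's range is limited). The gripper opens to 85 mm and grips with 20 to 120 N. Pads are 22 mm wide; open, the fingers measure 114 mm over their backs; the gripper's body (76 mm by 85 mm) begins 54 mm behind the grasp point. The pads swing forward as they close: fully open they stand 13 mm farther back than shut.
Start: joints at [1.111, 0.241, 0.005, 1.335, 0, 1.571], TCP at [0.222, 0.448, 0.231] pointing down, gripper open.
Joint ranges: [-2.72, 2.72], [-1.05, 1.87], [-1.09, 1.28], [-1.99, 2.15], [-1.42, 1.44], [-3.14, 3.14]. Speed limits (rad/s): [2.79, 2.79, 3.14, 3.14, 3.14, 3.14].

## Interface

Orientations are given as a unit quaternion [x, y, z, w].
In Python, from workcell import monitor, viewer, job gives the robot as it stands.
- The arm moves only by the tool arm_command, never from a script. Its argument "increments" is a list of rows, each an object of numbers: "dx", "dy", "dz": the shift along the tool's x, y, z in cm; "wx", "wy", "wz": the turn, a rotation vector about the tool's x, y, z in rad; "grip": the finger opening in cm, from 0 to 8.54. In form: [{"dx": .., "dy": .., "dz": .., "wx": .., "wy": .., "wz": .., "grip": ..}, ...]. A call has 1 to 10 rows; each row is the pose to reach, as a shift and turn from the pose commanded when the call began, along the tool's axes at that moment; what a row does not reach only later rows make up. A row lasts 1/10 s, in which the tool goes at most 50 mm and 8.59 degrees, less where a joint would pass 70% of its speed; a pose out of reach is approached as far as the arm can. A call with a gripper value outside its range is refused whole. The fingers move at their own pace and stop on an object; the grip force is fixed at half the most. Time passes only in rows, so rows that repeat a pose let the fingers close. It gives the time, the measured TCP pose, the force, the opening and the grip force at its end, in the units of the state.
- monitor.get_obs(): the state, without advancing time (a new reading comes with each control period).
- viewer.camera(name): name is "side" or "top" or "wrist"; returns (picture, depth): 384x512x3 uint8, red, green, blue; 384x512 float32, m along the optical axis (not along the pixel's ray), 0 where there is no reading.
- viewer.get_calibration(name): a dict with "fovy" (degrees; the focal length in pixels is half the picture's height over the tangent of half this angle, whatever the lens; pixels are square), "cx", "cy" (the principal point, pixels), "dist_coeffs" ([k1, k2, p1, p2, k3] as OpenCV has them; the pictures are not rectified), "view" (4x4, takes a point from world to camera coordinates). Camera axes: x right, y up, looking along -z (the intrinsics and any distortion apply to the point x, -y, -z); pixel columns grow to the right and rows downward; lengths in m; the calibration is good to about 2 mm. A picture is of the moment at which its call begins: read the wrist's pose just before it. get_calibration takes no time and is no camera call; for the wrist camera it gives the pose at the moment of the call.
- job.job_done(): hands the job in; it is judged then, once.
The state is a dict: "clock": time; "joint_pos": joint angles; "joint_vel": joint speeds; "tau": joint torques, N m; "eef_pos": TCP position; "tool_rot": TCP orientation; "ft_force": force on the tool from outside, world axes, zero at the start; "ft_torque": the same for the moment, N m; "grip_width": finger opening in m; "grasp_force": force on a finger pad.
Only numpy, scipy, OpenCV 4.12 (cv2) and the standard library are available. Lean on these libraries where they do the work, as an engineer would, in place of code of your own. Each camera call takes 0.05 s, during which the arm holds its last target. There are 200 camera calls.

## Working session

There is one attempt and no reset: what is moved stays moved. The work goes in short steps, Python scripts to look and compute and a tool call to move; the robot and the scene stay as the last step left them, time stands still between calls to the robot, and variables do not carry over. Pictures are saved under pics/ and viewed, at most 10 in all, crops included, and the job is handed in when it is done.

Besides the shell and the picture viewer there is one more tool, called in YAML: its name, and indented under it one key for each argument. arm_command: Moves the arm, as the interface text tells. Its arguments: {"type":"object","properties":{"increments":{"type":"array","items":{"type":"object","properties":{"dx":{"type":"number"},"dy":{"type":"number"},"dz":{"type":"number"},"wx":{"type":"number"},"wy":{"type":"number"},"wz":{"type":"number"},"grip":{"type":"number"}}}}},"required":["increments"]}

```bash
ls; mkdir -p pics; cat > h.py <<'E'
import numpy as np, cv2
from workcell import monitor, viewer, job
from scipy.spatial.transform import Rotation as R
def shot(n):
    cal=viewer.get_calibration(n); p,d=viewer.camera(n); return p,d,cal
def cloud(d,cal):
    H,W=d.shape; f=H/2/np.tan(np.radians(cal["fovy"])/2)
    K=np.array([[f,0,cal["cx"]],[0,f,cal["cy"]],[0,0,1]])
    u,v=np.meshgrid(np.arange(W),np.arange(H))
    n=cv2.undistortPoints(np.stack([u,v],-1).reshape(-1,1,2).astype(np.float64),K,np.array(cal["dist_coeffs"],float)).reshape(H,W,2)
    c=np.stack([n[...,0]*d,-n[...,1]*d,-d,np.ones_like(d)],-1)
    P=(c@np.linalg.inv(np.array(cal["view"])).T)[...,:3]; P[d<=0]=np.nan
    return P
def load(n): 
    z=np.load(n+".npz"); return z["p"],z["P"]
def take(n,name):
    p,d,cal=shot(n); P=cloud(d,cal); np.savez(name,p=p,P=P); cv2.imwrite("pics/%s.png"%name,cv2.cvtColor(p,cv2.COLOR_RGB2BGR)); return p,P
E
python3 - <<'E'
from h import *
o=monitor.get_obs(); print({k:np.round(v,3) for k,v in o.items()})
for n in ("top","side"): take(n,n+"0")
a=cv2.imread("pics/top0.png")
cv2.imwrite("pics/top0b.png",cv2.resize(a,(800,600)))
E
```

```text
pics
{'clock': np.float64(0.0), 'joint_pos': array([1.111, 0.241, 0.004, 1.335, 0.   , 1.571]), 'joint_vel': array([-0.002,  0.   ,  0.001,  0.003,  0.   ,  0.   ]), 'tau': array([-1.0000e-03, -3.7232e+01,  2.5241e+01,  1.7000e-02, -0.0000e+00,
       -0.0000e+00]), 'eef_pos': array([0.222, 0.447, 0.23 ]), 'tool_rot': array([ 0.228,  0.974, -0.001, -0.   ]), 'ft_force': array([0.595, 0.106, 0.107]), 'ft_torque': array([-0.017,  0.004, -0.048]), 'grasp_force': np.float64(0.0), 'grip_width': np.float64(0.085)}
```

View pics/top0b.png

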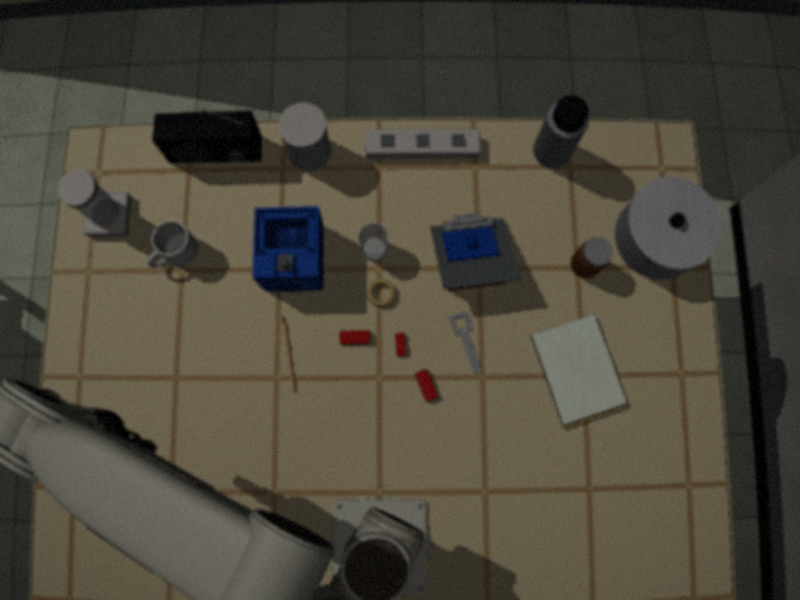

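View pics/side0.png

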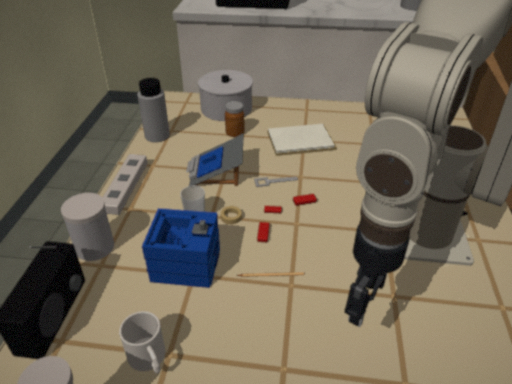

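The top view shows the unit at (288,250), the clipboard with cover at (472,250), and three red erasers at (355,338), (401,345) and (427,385), all in 800x600 px. The side view agrees. Next I measure them.

```bash
cat > m.py <<'E'
from h import *
def segs(name,zmin,zmax):
    p,P=load(name); h=cv2.cvtColor(p,cv2.COLOR_RGB2HSV).astype(int)
    red=((h[...,0]<8)|(h[...,0]>172))&(h[...,1]>150)&(h[...,2]>50)
    n,l,s,c=cv2.connectedComponentsWithStats(red.astype(np.uint8))
    for i in range(1,n):
        if s[i,4]<40: continue
        Q=P[l==i]; Q=Q[np.isfinite(Q[:,2])]; 
        zt=np.percentile(Q[:,2],80); T=Q[Q[:,2]>zt-.006]
        r=cv2.minAreaRect((T[:,:2]*1000).astype(np.float32))
        print(name,"red",c[i].round(),s[i,4],"ztop",zt.round(4),"mean",T.mean(0).round(4),"rect",np.round(r[0],1),np.round(r[1],1),round(r[2],1))
if __name__=="__main__":
    for n in("top0","side0"):
        segs(n,0,1); p,P=load(n); h=cv2.cvtColor(p,cv2.COLOR_RGB2HSV).astype(int)
        blue=(h[...,0]>105)&(h[...,0]<130)&(h[...,1]>130)
        nn,l,s,c=cv2.connectedComponentsWithStats(blue.astype(np.uint8))
        for i in range(1,nn):
            if s[i,4]<150: continue
            Q=P[l==i]; Q=Q[np.isfinite(Q[:,2])]
            print(n,"blue",c[i].round(),s[i,4],"z",np.percentile(Q[:,2],[2,50,98]).round(3),"mean",Q.mean(0).round(3))
            T=Q[(Q[:,2]>.118)&(Q[:,2]<.132)]
            if len(T)>100: 
                r=cv2.minAreaRect((T[:,:2]*1000).astype(np.float32)); print("  rim",r,len(T),np.median(T[:,2]))
    p,P=load("top0")
    t=P[300:330,200:300].reshape(-1,3); print("table z",np.nanmedian(t[:,2]),np.nanstd(t[:,2]))
    C=P[135:190,270:335]; g=C.reshape(-1,3); g=g[(g[:,2]>.02)]
    print(len(g), np.nanmin(g,0),np.nanmax(g,0))
    a=p[110:200,150:345]; a=cv2.resize(a,None,fx=4,fy=4,interpolation=cv2.INTER_CUBIC)
    a=np.clip(a.astype(int)*1.6,0,255).astype(np.uint8)
    cv2.imwrite("pics/crop0.png",a[...,::-1])
E
python3 m.py
```

```text
top0 red [227. 215.] 153 ztop 0.0183 mean [0.4342 0.0497 0.0166] rect [434.1  50.3] [25.  63.6] 1.0
top0 red [256. 220.] 86 ztop 0.0148 mean [ 0.4178 -0.0481  0.0134] rect [418.8 -48.4] [48.6 19.5] 6.7
top0 red [273. 246.] 163 ztop 0.0184 mean [ 0.3308 -0.1015  0.0166] rect [ 330.3 -102.1] [64.7 27.7] 21.9
top0 blue [184. 158.] 2057 z [0.033 0.115 0.13 ] mean [0.608 0.183 0.104]
  rim ((614.8703002929688, 186.05267333984375), (149.72850036621094, 132.34805297851562), 1.011173963546753) 801 0.12345133931055452
top0 blue [301. 156.] 629 z [0.032 0.056 0.075] mean [ 0.628 -0.199  0.055]
side0 red [304. 199.] 181 ztop 0.019 mean [ 0.3331 -0.0938  0.0175] rect [333.2 -95. ] [66.3 28.5] 21.8
side0 red [273. 209.] 101 ztop 0.0144 mean [ 0.4209 -0.0409  0.0128] rect [420.3 -41.1] [42.8 22.4] 5.3
side0 red [263. 232.] 192 ztop 0.0194 mean [0.4358 0.0574 0.018 ] rect [435.8  55.7] [25.9 67.1] 1.5
side0 blue [210. 162.] 480 z [0.035 0.06  0.075] mean [ 0.629 -0.185  0.058]
side0 blue [181. 248.] 4759 z [0.012 0.096 0.128] mean [0.612 0.217 0.09 ]
  rim ((616.238525390625, 191.14691162109375), (147.9390869140625, 135.18142700195312), 0.9442471861839294) 1366 0.12444290252248918
table z 0.0002534402549443371 0.035905087347369496
2089 [ 0.52045912 -0.29915029  0.0203368 ] [ 0.70829746 -0.11864333  0.10403021]
```

View pics/crop0.png

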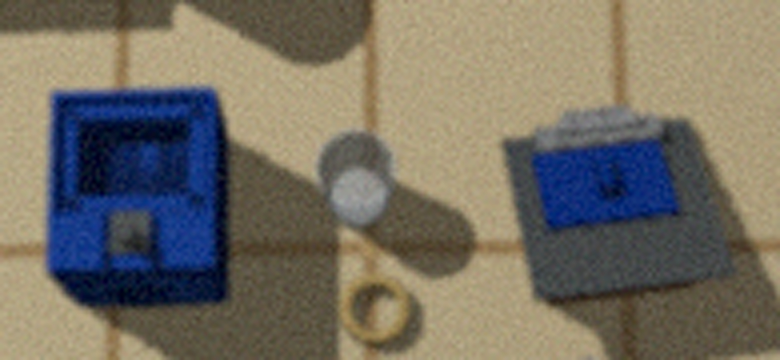

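The middle eraser is the right one: its top is at about 13 mm, it measures about 49x20, and it lies at (0.42,-0.045). The other two are 18 mm high. I'll move over it with a helper that works out the tool increments.

```bash
cat > t.py <<'E'
from h import *
import sys
# t.py x y z yaw_of_tool_y(deg) tilt(deg; tool top leaning to +x if positive, about horizontal tool y)
def pose(yaw,tilt):
    a=np.radians(yaw+90); X=np.array([np.cos(a),np.sin(a),0]); Z=np.array([0,0,-1.]); Y=np.cross(Z,X)
    Rm=np.stack([X,Y,Z],1); return Rm@R.from_rotvec([0,np.radians(tilt),0]).as_matrix()
if __name__=="__main__":
    x,y,z,yaw,tilt=map(float,sys.argv[1:6]); o=monitor.get_obs()
    R0=R.from_quat(o["tool_rot"]).as_matrix(); d=R0.T@(np.array([x,y,z])-o["eef_pos"])*100
    w=R.from_matrix(R0.T@pose(yaw,tilt)).as_rotvec()
    print("d",d.round(2),"w",w.round(3),"toolz at goal",pose(yaw,tilt)[:,2].round(2),"now",o["eef_pos"].round(4),o["clock"].round(2),"q",o["joint_pos"].round(2))
E
python3 t.py .42 -.045 .22 96 0
python3 - <<'E'
from h import *
o=monitor.get_obs(); V=np.linalg.inv(np.array(viewer.get_calibration("wrist")["view"])); R0=R.from_quat(o["tool_rot"]).as_matrix()
print((R0.T@(V[:3,3]-o["eef_pos"])).round(3)); print((R0.T@V[:3,:3]).round(2), viewer.get_calibration("wrist")["fovy"])
E
```

```text
[ 0.077 -0.001 -0.143]
[[ 0.    0.95  0.3 ]
 [ 1.   -0.   -0.  ]
 [-0.    0.3  -0.95]] 61.550228274586786Traceback (most recent call last):
  File "t.py", line 11, in <module>
    print("d",d.round(2),"w",w.round(3),"toolz at goal",pose(yaw,tilt)[:,2].round(2),"now",o["eef_pos"].round(4),o["clock"].round(2),"q",o["joint_pos"].round(2))
                                                                                                                 ^^^^^^^^^^^^^^^^
AttributeError: 'float' object has no attribute 'round'
```

```bash
sed -i 's/o\["clock"\].round(2)/round(o["clock"],2)/' t.py; python3 t.py .42 -.045 .20 96 0
```

```text
d [-39.64 -35.33   3.12] w [-0.002 -0.001 -0.564] toolz at goal [ 0.  0. -1.] now [0.2216 0.4476 0.2305] 0.1 q [1.11 0.24 0.   1.34 0.   1.57]
```

arm_command:
  increments:
    - {"dx": -39.6,"dy": -35.3,"dz": 3.1,"wz": -0.564,"grip": 8.5}
    - {"dx": -39.6,"dy": -35.3,"dz": 3.1,"wz": -0.564,"grip": 8.5}
    - {"dx": -39.6,"dy": -35.3,"dz": 3.1,"wz": -0.564,"grip": 8.5}
    - {"dx": -39.6,"dy": -35.3,"dz": 3.1,"wz": -0.564,"grip": 8.5}
    - {"dx": -39.6,"dy": -35.3,"dz": 3.1,"wz": -0.564,"grip": 8.5}
    - {"dx": -39.6,"dy": -35.3,"dz": 3.1,"wz": -0.564,"grip": 8.5}
    - {"dx": -39.6,"dy": -35.3,"dz": 3.1,"wz": -0.564,"grip": 8.5}
    - {"dx": -39.6,"dy": -35.3,"dz": 3.1,"wz": -0.564,"grip": 8.5}
    - {"dx": -39.6,"dy": -35.3,"dz": 3.1,"wz": -0.564,"grip": 8.5}
    - {"dx": -39.6,"dy": -35.3,"dz": 3.1,"wz": -0.564,"grip": 8.5}

```text
validation failed for argument at $.in...
```

```bash
python3 t.py .42 -.045 .20 96 0; python3 -c "
from h import *
import m
take('wrist','w1'); m.segs('w1',0,1)"; python3 t.py .42 -.045 .20 96 0
```

```text
d [-39.64 -35.33   3.12] w [-0.002 -0.001 -0.564] toolz at goal [ 0.  0. -1.] now [0.2216 0.4476 0.2305] 0.1 q [1.11 0.24 0.   1.34 0.   1.57]
d [-39.64 -35.34   3.12] w [-0.002 -0.    -0.565] toolz at goal [ 0.  0. -1.] now [0.2217 0.4477 0.2306] 0.15 q [ 1.11  0.24  0.    1.34 -0.    1.57]
```

View pics/w1.png

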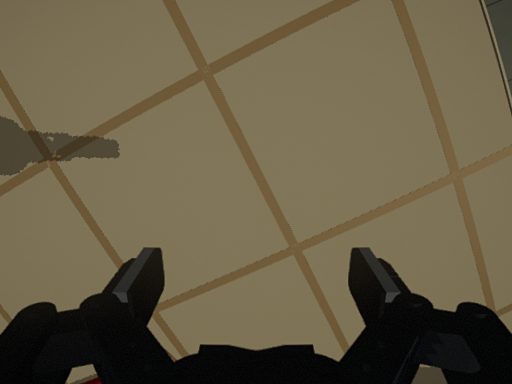

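The move was refused and the picture shows the start pose: bare table, fingers at (150,280) and (370,280). I'll retry with every field given.

arm_command:
  increments:
    - {"dx": -4.0,"dy": -3.5,"dz": 0.3,"wx": 0,"wy": 0,"wz": -0.06,"grip": 8.5}
    - {"dx": -8.0,"dy": -7.0,"dz": 0.6,"wx": 0,"wy": 0,"wz": -0.12,"grip": 8.5}
    - {"dx": -12.0,"dy": -10.5,"dz": 0.9,"wx": 0,"wy": 0,"wz": -0.18,"grip": 8.5}

```text
clock: 0.45
eef_pos: [0.2791, 0.3082, 0.2222]
tool_rot: [0.137, 0.991, -0.0, -0.0]
ft_force: [0.5, -0.2, 1.0]
grip_width: 0.0853
grasp_force: 0.0
```

```bash
python3 t.py .42 -.045 .20 96 0
```

```text
d [-23.16 -30.16   2.25] w [-0.001 -0.    -0.38 ] toolz at goal [ 0.  0. -1.] now [0.2791 0.3082 0.2222] 0.45 q [ 0.84  0.08 -0.21  1.28 -0.    1.11]
```

arm_command:
  increments:
    - {"dx": -22.9,"dy": -29.5,"dz": 2.2,"wx": 0,"wy": 0,"wz": -0.38,"grip": 8.5}
    - {"dx": -22.9,"dy": -29.5,"dz": 2.2,"wx": 0,"wy": 0,"wz": -0.38,"grip": 8.5}
    - {"dx": -22.9,"dy": -29.5,"dz": 2.2,"wx": 0,"wy": 0,"wz": -0.38,"grip": 8.5}
    - {"dx": -22.9,"dy": -29.5,"dz": 2.2,"wx": 0,"wy": 0,"wz": -0.38,"grip": 8.5}
    - {"dx": -22.9,"dy": -29.5,"dz": 2.2,"wx": 0,"wy": 0,"wz": -0.38,"grip": 8.5}
    - {"dx": -22.9,"dy": -29.5,"dz": 2.2,"wx": 0,"wy": 0,"wz": -0.38,"grip": 8.5}
    - {"dx": -22.9,"dy": -29.5,"dz": 2.2,"wx": 0,"wy": 0,"wz": -0.38,"grip": 8.5}
    - {"dx": -22.9,"dy": -29.5,"dz": 2.2,"wx": 0,"wy": 0,"wz": -0.38,"grip": 8.5}
    - {"dx": -22.9,"dy": -29.5,"dz": 2.2,"wx": 0,"wy": 0,"wz": -0.38,"grip": 8.5}
    - {"dx": -22.9,"dy": -29.5,"dz": 2.2,"wx": 0,"wy": 0,"wz": -0.38,"grip": 8.5}

```text
clock: 1.45
eef_pos: [0.4173, -0.0381, 0.2003]
tool_rot: [-0.048, 0.999, 0.0, -0.001]
ft_force: [-0.3, 0.8, 0.5]
grip_width: 0.0851
grasp_force: 0.0
```

```bash
python3 -c "
from h import *
import m
take('wrist','w2'); m.segs('w2',0,1)"; python3 t.py .42 -.045 .20 96 0
```

```text
w2 red [201.  76.] 2054 ztop 0.0183 mean [ 0.3314 -0.0991  0.0175] rect [331.6 -99.6] [65.9 29.1] 21.5
w2 red [248. 167.] 899 ztop 0.014 mean [ 0.4184 -0.0457  0.0133] rect [419.3 -45.4] [48.9 20.1] 4.8
w2 red [337. 191.] 1629 ztop 0.0184 mean [0.4341 0.0511 0.0175] rect [435.  52.] [28.7 66.7] 2.1
d [-0.21 -0.82  0.04] w [ 0.001 -0.001 -0.005] toolz at goal [ 0.  0. -1.] now [ 0.4171 -0.037   0.2004] 1.5 q [-0.09  0.1  -0.25  1.22  0.   -0.19]
```

View pics/w2.png

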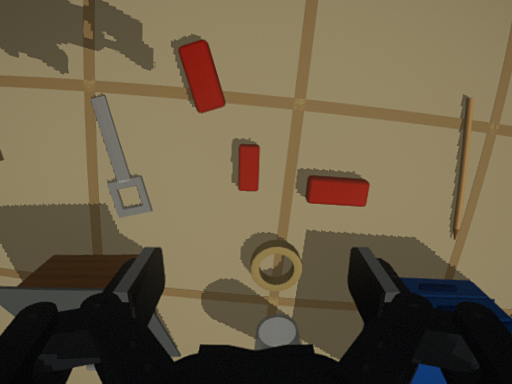

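The wrist view shows the target eraser at (248,167), the tape at (276,268) and the opener at (120,160). The bigger erasers are at (201,76) and (337,191). The target measures 49x20 at (0.4193,-0.0454), yaw 4.8°. I'll half-close the fingers and go down.

arm_command:
  increments:
    - {"dx": -0.2,"dy": -0.8,"dz": 4,"wx": 0,"wy": 0,"wz": 0,"grip": 4.2}
    - {"dx": -0.2,"dy": -0.8,"dz": 8,"wx": 0,"wy": 0,"wz": 0.01,"grip": 4.2}
    - {"dx": -0.2,"dy": -0.8,"dz": 12,"wx": 0,"wy": 0,"wz": 0.01,"grip": 4.2}
    - {"dx": -0.2,"dy": -0.8,"dz": 14.5,"wx": 0,"wy": 0,"wz": 0.01,"grip": 4.2}
    - {"dx": -0.2,"dy": -0.8,"dz": 16,"wx": 0,"wy": 0,"wz": 0.01,"grip": 4.2}
    - {"dx": -0.2,"dy": -0.8,"dz": 16,"wx": 0,"wy": 0,"wz": 0.01,"grip": 4.2}

```text
clock: 2.1
eef_pos: [0.4179, -0.0427, 0.039]
tool_rot: [-0.047, 0.999, 0.001, -0.003]
ft_force: [-0.4, 0.1, -0.2]
grip_width: 0.0423
grasp_force: 0.0
```

```bash
python3 t.py .419 -.0452 .005 95 0
```

```text
d [-0.1  -0.26  3.4 ] w [ 0.001 -0.005  0.007] toolz at goal [ 0.  0. -1.] now [ 0.4179 -0.0427  0.039 ] 2.1 q [-0.1   0.29 -0.5   0.79  0.   -0.2 ]
```

arm_command:
  increments:
    - {"dx": 0,"dy": 0,"dz": 1.5,"wx": 0,"wy": 0,"wz": 0,"grip": 4.2}
    - {"dx": 0,"dy": 0,"dz": 3.0,"wx": 0,"wy": 0,"wz": 0,"grip": 4.2}
    - {"dx": 0,"dy": 0,"dz": 3.4,"wx": 0,"wy": 0,"wz": 0,"grip": 4.2}
    - {"dx": 0,"dy": 0,"dz": 3.4,"wx": 0,"wy": 0,"wz": 0,"grip": 4.2}
    - {"dx": 0,"dy": 0,"dz": 3.4,"wx": 0,"wy": 0,"wz": 0,"grip": 1.5}
    - {"dx": 0,"dy": 0,"dz": 3.4,"wx": 0,"wy": 0,"wz": 0,"grip": 1.5}
    - {"dx": 0,"dy": 0,"dz": 3.4,"wx": 0,"wy": 0,"wz": 0,"grip": 1.5}
    - {"dx": 0,"dy": 0,"dz": 3.4,"wx": 0,"wy": 0,"wz": 0,"grip": 1.5}
    - {"dx": 0,"dy": 0,"dz": 3.4,"wx": 0,"wy": 0,"wz": 0,"grip": 1.5}

```text
clock: 3.0
eef_pos: [0.4215, -0.0446, 0.0082]
tool_rot: [-0.045, 0.999, 0.0, 0.001]
ft_force: [-1.1, 1.1, 6.2]
grip_width: 0.0197
grasp_force: 58.7
```

```bash
python3 t.py .42 -.045 .20 95 0
```

```text
d [  0.11  -0.02 -19.18] w [0.    0.002 0.003] toolz at goal [ 0.  0. -1.] now [ 0.4215 -0.0446  0.0082] 3.0 q [-0.11  0.34 -0.53  0.7   0.   -0.2 ]
```

Gripped. I'll lift it and carry it over to the unit, high enough to look.

arm_command:
  increments:
    - {"dx": 0,"dy": 0,"dz": -4,"wx": 0,"wy": 0,"wz": 0,"grip": 1.5}
    - {"dx": 0,"dy": 0,"dz": -9,"wx": 0,"wy": 0,"wz": 0,"grip": 1.5}
    - {"dx": 0,"dy": 0,"dz": -14,"wx": 0,"wy": 0,"wz": 0,"grip": 1.5}
    - {"dx": -2,"dy": 2,"dz": -18,"wx": 0,"wy": 0,"wz": 0,"grip": 1.5}
    - {"dx": -5,"dy": 5,"dz": -22,"wx": 0,"wy": 0,"wz": 0,"grip": 1.5}
    - {"dx": -8,"dy": 8,"dz": -25,"wx": 0,"wy": 0,"wz": 0,"grip": 1.5}
    - {"dx": -11,"dy": 11,"dz": -27,"wx": 0,"wy": 0,"wz": 0.03,"grip": 1.5}
    - {"dx": -14,"dy": 14.5,"dz": -27,"wx": 0,"wy": 0,"wz": 0.06,"grip": 1.5}
    - {"dx": -17,"dy": 18,"dz": -27,"wx": 0,"wy": 0,"wz": 0.07,"grip": 1.5}
    - {"dx": -19.5,"dy": 21,"dz": -27,"wx": 0,"wy": 0,"wz": 0.07,"grip": 1.5}

```text
clock: 4.0
eef_pos: [0.597, 0.1841, 0.2776]
tool_rot: [-0.01, 1.0, 0.0, 0.001]
ft_force: [1.7, 0.1, -0.7]
grip_width: 0.0194
grasp_force: 59.0
```

```bash
python3 t.py .635 .188 .28 91 0
```

```text
d [-3.8   0.31 -0.23] w [0.001 0.002 0.003] toolz at goal [ 0.  0. -1.] now [0.597  0.1841 0.2776] 4.0 q [0.3  0.49 0.49 1.57 0.   0.28]
```

arm_command:
  increments:
    - {"dx": -2,"dy": 0,"dz": 0,"wx": 0,"wy": 0,"wz": 0,"grip": 1.5}
    - {"dx": -2,"dy": 0,"dz": 0,"wx": 0,"wy": 0,"wz": 0,"grip": 1.5}
    - {"dx": -2,"dy": 0,"dz": 0,"wx": 0,"wy": 0,"wz": 0,"grip": 1.5}
    - {"dx": -2,"dy": 0,"dz": 0,"wx": 0,"wy": 0,"wz": 0,"grip": 1.5}

```text
clock: 4.4
eef_pos: [0.6151, 0.1815, 0.2774]
tool_rot: [-0.01, 1.0, 0.0, -0.0]
ft_force: [-0.8, -1.2, 0.2]
grip_width: 0.0192
grasp_force: 59.1
```

```bash
python3 t.py .635 .188 .28 91 0; cat > u.py <<'E'
from h import *
import sys
def unit(name):
    p,P=load(name); h=cv2.cvtColor(p,cv2.COLOR_RGB2HSV).astype(int)
    blue=(h[...,0]>100)&(h[...,0]<130)&(h[...,1]>110)
    M=blue&(P[...,2]>.119)&(P[...,2]<.130)&(P[...,0]>.5)&(P[...,0]<.72)&(P[...,1]>.08)&(P[...,1]<.3)
    T=P[M]; r=cv2.minAreaRect((T[:,:2]*1000).astype(np.float32)); print("rim",np.round(r[0],1),np.round(r[1],1),round(r[2],2),"z",np.median(T[:,2]).round(4))
    F=P[(P[...,2]>.08)&(P[...,2]<.095)&(abs(P[...,0]-.635)<.045)&(abs(P[...,1]-.188)<.055)]
    if len(F)>50:
        print("floor",np.median(F[:,2]).round(4),np.percentile(F,[1,99],axis=0).round(3)[:,:2].tolist())
    K=P[(P[...,2]>.145)&(P[...,2]<.158)&(P[...,0]>.53)&(P[...,0]<.60)&(abs(P[...,1]-.188)<.04)]
    if len(K)>10: print("knob",len(K),K.mean(0).round(4),np.percentile(K,[2,98],axis=0).round(4).tolist())
    L=P[M]; 
if __name__=="__main__": 
    take("wrist",sys.argv[1]); unit(sys.argv[1])
E
python3 u.py w3
```

```text
d [-2.    0.61 -0.26] w [ 0.    -0.     0.002] toolz at goal [ 0.  0. -1.] now [0.6151 0.1815 0.2774] 4.4 q [0.29 0.53 0.55 1.59 0.   0.27]
rim [616.4 189. ] [149.9 133.7] 0.96 z 0.1254
floor 0.0876 [[0.61, 0.143], [0.67, 0.235]]
knob 247 [0.5627 0.188  0.1531] [[0.5571, 0.1815, 0.1512], [0.5685, 0.1946, 0.1548]]
```

View pics/w3.png

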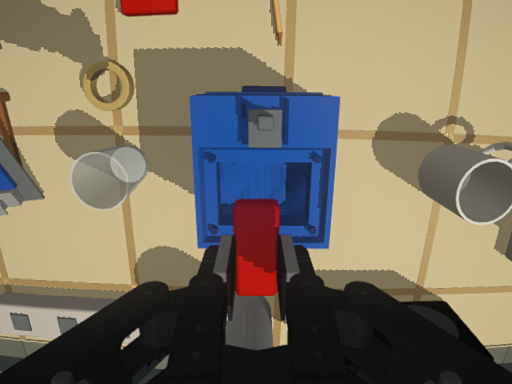

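The unit is at (0.6164,0.189), yaw 1°, so the seat is at (0.6364,0.1893) and the knob at (0.5627,0.188). In the picture the tray is at (265,185) and the studs are visible at the recess corners. I'll lower the eraser in.

arm_command:
  increments:
    - {"dx": -2.3,"dy": 0.7,"dz": 2,"wx": 0,"wy": 0,"wz": 0,"grip": 1.5}
    - {"dx": -2.3,"dy": 0.7,"dz": 4,"wx": 0,"wy": 0,"wz": 0,"grip": 1.5}
    - {"dx": -2.3,"dy": 0.7,"dz": 7,"wx": 0,"wy": 0,"wz": 0,"grip": 1.5}
    - {"dx": -2.3,"dy": 0.7,"dz": 10,"wx": 0,"wy": 0,"wz": 0,"grip": 1.5}
    - {"dx": -2.3,"dy": 0.7,"dz": 12,"wx": 0,"wy": 0,"wz": 0,"grip": 1.5}
    - {"dx": -2.3,"dy": 0.7,"dz": 12,"wx": 0,"wy": 0,"wz": 0,"grip": 1.5}
    - {"dx": -2.3,"dy": 0.7,"dz": 12,"wx": 0,"wy": 0,"wz": 0,"grip": 1.5}

```text
clock: 5.15
eef_pos: [0.6384, 0.1892, 0.1579]
tool_rot: [-0.01, 1.0, 0.0, 0.0]
ft_force: [0.6, -0.0, 0.1]
grip_width: 0.0196
grasp_force: 59.0
```

```bash
python3 t.py .638 .189 .099 91 0
```

```text
d [ 0.04 -0.02  5.89] w [0.    0.    0.002] toolz at goal [ 0.  0. -1.] now [0.6384 0.1892 0.1579] 5.15 q [0.29 0.61 0.38 1.34 0.   0.27]
```

arm_command:
  increments:
    - {"dx": 0,"dy": 0,"dz": 2,"wx": 0,"wy": 0,"wz": 0,"grip": 1.5}
    - {"dx": 0,"dy": 0,"dz": 4,"wx": 0,"wy": 0,"wz": 0,"grip": 1.5}
    - {"dx": 0,"dy": 0,"dz": 5.8,"wx": 0,"wy": 0,"wz": 0,"grip": 1.5}
    - {"dx": 0,"dy": 0,"dz": 5.8,"wx": 0,"wy": 0,"wz": 0,"grip": 1.5}
    - {"dx": 0,"dy": 0,"dz": 5.8,"wx": 0,"wy": 0,"wz": 0,"grip": 1.5}
    - {"dx": 0,"dy": 0,"dz": 5.8,"wx": 0,"wy": 0,"wz": 0,"grip": 4}
    - {"dx": 0,"dy": 0,"dz": 5.8,"wx": 0,"wy": 0,"wz": 0,"grip": 4}
    - {"dx": 0,"dy": 0,"dz": 5.8,"wx": 0,"wy": 0,"wz": 0,"grip": 4}

```text
clock: 5.95
eef_pos: [0.6394, 0.1899, 0.1002]
tool_rot: [-0.01, 1.0, 0.0, 0.001]
ft_force: [0.1, -0.0, 0.0]
grip_width: 0.0397
grasp_force: 0.0
```

arm_command:
  increments:
    - {"dx": 0,"dy": 0,"dz": -4,"wx": 0,"wy": 0,"wz": 0,"grip": 4}
    - {"dx": 0,"dy": 0,"dz": -8,"wx": 0,"wy": 0,"wz": 0,"grip": 4}
    - {"dx": 0,"dy": 0,"dz": -12,"wx": 0,"wy": 0,"wz": 0,"grip": 4}
    - {"dx": 0,"dy": 0,"dz": -16,"wx": 0,"wy": 0,"wz": 0,"grip": 4}
    - {"dx": 0,"dy": 0,"dz": -18,"wx": 0,"wy": 0,"wz": 0,"grip": 5}
    - {"dx": 0,"dy": 0,"dz": -18,"wx": 0,"wy": 0,"wz": 0,"grip": 5}

```text
clock: 6.55
eef_pos: [0.6404, 0.1903, 0.2842]
tool_rot: [-0.01, 1.0, 0.001, 0.004]
ft_force: [0.6, 1.2, 0.1]
grip_width: 0.0502
grasp_force: 0.0
```

```bash
python3 -c "
from h import *
import m
p,P=take('wrist','w4'); m.segs('w4',0,1)
p,P=load('w3')
# cover in top view: fit plane
p,P=load('top0'); h=cv2.cvtColor(p,cv2.COLOR_RGB2HSV).astype(int)
"; python3 t.py .61 -.19 .27 85 0
```

```text
w4 red [255. 162.] 917 ztop 0.101 mean [0.6368 0.1903 0.1003] rect [637.5 190.1] [48.  20.5] 1.7
d [  3.73 -37.94   1.05] w [0.002 0.005 0.108] toolz at goal [ 0.  0. -1.] now [0.6396 0.19   0.2812] 6.6 q [0.29 0.59 0.66 1.64 0.   0.27]
```

The eraser lies flat in the tray with its top at 0.101. Now over to the clipboard.

arm_command:
  increments:
    - {"dx": 0.5,"dy": -4.5,"dz": 1,"wx": 0,"wy": 0,"wz": 0.02,"grip": 4}
    - {"dx": 1,"dy": -9,"dz": 1,"wx": 0,"wy": 0,"wz": 0.04,"grip": 4}
    - {"dx": 1.5,"dy": -13.5,"dz": 1,"wx": 0,"wy": 0,"wz": 0.06,"grip": 4}
    - {"dx": 2,"dy": -18,"dz": 1,"wx": 0,"wy": 0,"wz": 0.08,"grip": 4}
    - {"dx": 2.5,"dy": -22.5,"dz": 1,"wx": 0,"wy": 0,"wz": 0.1,"grip": 4}
    - {"dx": 3,"dy": -27,"dz": 1,"wx": 0,"wy": 0,"wz": 0.11,"grip": 4}
    - {"dx": 3.5,"dy": -31.5,"dz": 1,"wx": 0,"wy": 0,"wz": 0.11,"grip": 4}
    - {"dx": 3.7,"dy": -35,"dz": 1,"wx": 0,"wy": 0,"wz": 0.11,"grip": 4}
    - {"dx": 3.7,"dy": -38,"dz": 1,"wx": 0,"wy": 0,"wz": 0.11,"grip": 4}
    - {"dx": 3.7,"dy": -38,"dz": 1,"wx": 0,"wy": 0,"wz": 0.11,"grip": 4}

```text
clock: 7.6
eef_pos: [0.6078, -0.195, 0.2659]
tool_rot: [0.048, 0.999, -0.0, -0.002]
ft_force: [0.0, 0.3, -0.6]
grip_width: 0.0396
grasp_force: 0.0
```

```bash
cat > c.py <<'E'
from h import *
import sys
name=sys.argv[1]
p,P=take("wrist",name); h=cv2.cvtColor(p,cv2.COLOR_RGB2HSV).astype(int)
blue=(h[...,0]>100)&(h[...,0]<130)&(h[...,1]>110)&(P[...,1]<-.05)&(P[...,2]>.01)
n,l,s,c=cv2.connectedComponentsWithStats(blue.astype(np.uint8)); i=1+np.argmax(s[1:,4]); Q=P[l==i]
# plane by RANSAC-like iteration
best=None; rng=np.random.default_rng(0)
for _ in range(300):
    a=Q[rng.choice(len(Q),3,False)]; nn=np.cross(a[1]-a[0],a[2]-a[0]); nn/=np.linalg.norm(nn)+1e-12
    k=abs((Q-a[0])@nn)<.0015
    if best is None or k.sum()>best.sum(): best=k
T=Q[best]; m=T.mean(0); nn=np.linalg.svd(T-m,full_matrices=False)[2][2]; nn*=np.sign(nn[2])
print("normal",nn.round(3),"tilt",np.degrees(np.arccos(nn[2])).round(2),"dir",np.degrees(np.arctan2(nn[1],nn[0])).round(2),len(T),len(Q))
ex=np.array([nn[0],nn[1],0]); ex/=np.linalg.norm(ex); ex=ex-nn*(ex@nn); ex/=np.linalg.norm(ex); ey=np.cross(nn,ex)
D=(Q-m); d=D@nn; ins=abs(d)<.003
uv=np.stack([D@ex,D@ey],1)
r=cv2.minAreaRect((uv[ins]*1000).astype(np.float32)); print("plate rect",r)
ctr=m+ex*r[0][0]/1000+ey*r[0][1]/1000; print("plate top centre",ctr.round(4),"origin",(ctr-nn*.008).round(4),"ex",ex.round(3))
k=(d>.012)&(d<.022)
if k.sum()>20:
    r=cv2.minAreaRect((uv[k]*1000).astype(np.float32)); print("rib",k.sum(),r,"h",np.percentile(d[k],[50,95]).round(4)); print("rib top centre",(m+ex*r[0][0]/1000+ey*r[0][1]/1000+nn*.018).round(4))
E
python3 c.py w5; python3 t.py .61 -.19 .27 85 0
```

```text
normal [0.464 0.058 0.884] tilt 27.88 dir 7.12 4683 5476
plate rect ((5.067756652832031, -0.7687263488769531), (109.12288665771484, 86.55987548828125), 89.70897674560547)
plate top centre [ 0.6321 -0.1969  0.0534] origin [ 0.6284 -0.1974  0.0463] ex [ 0.877  0.11  -0.468]
rib 334 ((4.415311813354492, -1.3130998611450195), (43.87598419189453, 12.063980102539062), 0.14776699244976044) h [0.0178 0.0188]
rib top centre [ 0.64   -0.1965  0.0696]
d [-0.16  0.3  -0.38] w [ 0.001 -0.004 -0.006] toolz at goal [ 0.  0. -1.] now [ 0.6081 -0.1928  0.2662] 7.65 q [-0.31  0.53  0.52  1.56  0.   -0.21]
```

View pics/w5.png

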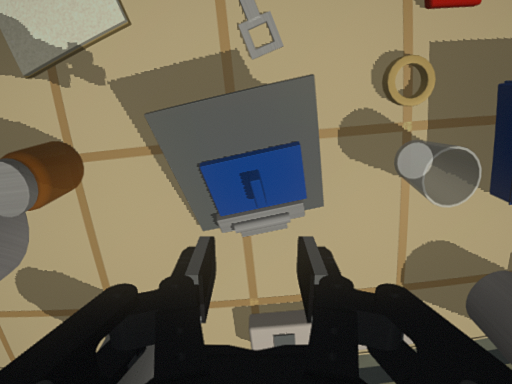

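The cover's plate fits at 28° tilt, yaw 7.1°, plate-top centre (0.632,-0.197,0.0534). In the picture its rib is at (253,188) and the clip is on the far side at (260,220). I'll grip the rib with the tool leaning 12°, approaching along the tool axis.

```bash
python3 t.py .6555 -.194 .1567 97 12
```

```text
d [-4.77  0.31 10.93] w [ 0.024  0.205 -0.215] toolz at goal [-0.21 -0.03 -0.98] now [ 0.6081 -0.1928  0.2662] 7.65 q [-0.31  0.53  0.52  1.56  0.   -0.21]
```

arm_command:
  increments:
    - {"dx": -1.2,"dy": 0.1,"dz": 3,"wx": 0.006,"wy": 0.05,"wz": -0.05,"grip": 4}
    - {"dx": -2.4,"dy": 0.1,"dz": 6,"wx": 0.012,"wy": 0.1,"wz": -0.1,"grip": 4}
    - {"dx": -3.6,"dy": 0.1,"dz": 9,"wx": 0.018,"wy": 0.15,"wz": -0.16,"grip": 4}
    - {"dx": -4.8,"dy": 0.1,"dz": 10.7,"wx": 0.024,"wy": 0.205,"wz": -0.215,"grip": 4}
    - {"dx": -4.8,"dy": 0.1,"dz": 10.7,"wx": 0.024,"wy": 0.205,"wz": -0.215,"grip": 4}
    - {"dx": -4.8,"dy": 0.1,"dz": 10.7,"wx": 0.024,"wy": 0.205,"wz": -0.215,"grip": 4}

```text
clock: 8.25
eef_pos: [0.6567, -0.1926, 0.1586]
tool_rot: [-0.063, 0.992, -0.007, -0.105]
ft_force: [-0.3, -0.6, 0.8]
grip_width: 0.0399
grasp_force: 0.0
```

```bash
python3 c.py w6; python3 t.py .6349 -.1966 .0587 97 12
```

```text
normal [0.464 0.057 0.884] tilt 27.88 dir 7.01 10876 12283
plate rect ((4.8023529052734375, 0.04620361328125), (86.5323486328125, 110.2431640625), 0.38379496335983276)
plate top centre [ 0.6323 -0.197   0.0533] origin [ 0.6286 -0.1974  0.0462] ex [ 0.877  0.108 -0.468]
rib 786 ((4.409420013427734, -0.24014043807983398), (11.899435997009277, 43.80159378051758), 89.43934631347656) h [0.0178 0.0188]
rib top centre [ 0.6404 -0.1963  0.0694]
d [ 0.09 -0.04 10.55] w [-0.002  0.003  0.004] toolz at goal [-0.21 -0.03 -0.98] now [ 0.6571 -0.1932  0.1618] 8.3 q [-0.25  0.85  0.81  1.72 -0.08 -0.37]
```

arm_command:
  increments:
    - {"dx": 0,"dy": 0,"dz": 3.5,"wx": 0,"wy": 0,"wz": 0,"grip": 4}
    - {"dx": 0,"dy": 0,"dz": 6.5,"wx": 0,"wy": 0,"wz": 0,"grip": 4}
    - {"dx": 0,"dy": 0,"dz": 8,"wx": 0,"wy": 0,"wz": 0,"grip": 4}
    - {"dx": 0,"dy": 0,"dz": 8.5,"wx": 0,"wy": 0,"wz": 0,"grip": 4}
    - {"dx": 0,"dy": 0,"dz": 8.5,"wx": 0,"wy": 0,"wz": 0,"grip": 4}
    - {"dx": 0,"dy": 0,"dz": 8.5,"wx": 0,"wy": 0,"wz": 0,"grip": 4}

```text
clock: 8.9
eef_pos: [0.6412, -0.1969, 0.0819]
tool_rot: [-0.062, 0.993, -0.008, -0.1]
ft_force: [0.3, -0.5, 1.1]
grip_width: 0.0398
grasp_force: 0.0
```

```bash
python3 t.py .6349 -.1966 .0587 97 12
```

```text
d [0.15 0.12 2.4 ] w [-0.004  0.008  0.003] toolz at goal [-0.21 -0.03 -0.98] now [ 0.6412 -0.1969  0.0819] 8.9 q [-0.26  0.83  0.57  1.49 -0.08 -0.38]
```

arm_command:
  increments:
    - {"dx": 0,"dy": 0,"dz": 1,"wx": 0,"wy": 0,"wz": 0,"grip": 4}
    - {"dx": 0,"dy": 0,"dz": 1.9,"wx": 0,"wy": 0,"wz": 0,"grip": 4}
    - {"dx": 0,"dy": 0,"dz": 1.9,"wx": 0,"wy": 0,"wz": 0,"grip": 4}
    - {"dx": 0,"dy": 0,"dz": 1.9,"wx": 0,"wy": 0,"wz": 0,"grip": 4}

```text
clock: 9.3
eef_pos: [0.6357, -0.197, 0.0592]
tool_rot: [-0.063, 0.993, -0.007, -0.103]
ft_force: [-0.4, 0.1, -0.5]
grip_width: 0.0403
grasp_force: 0.0
```

```bash
python3 t.py .6349 -.1966 .0587 97 12
```

```text
d [0.06 0.05 0.07] w [-0.002  0.002  0.004] toolz at goal [-0.21 -0.03 -0.98] now [ 0.6357 -0.197   0.0592] 9.3 q [-0.26  0.84  0.52  1.45 -0.08 -0.38]
```

Close and lift straight up. In tool axes, world up is about dx +0.21, dz -0.98 per unit.

arm_command:
  increments:
    - {"dx": 0,"dy": 0,"dz": 0,"wx": 0,"wy": 0,"wz": 0,"grip": 0.6}
    - {"dx": 0,"dy": 0,"dz": 0,"wx": 0,"wy": 0,"wz": 0,"grip": 0.6}
    - {"dx": 0,"dy": 0,"dz": 0,"wx": 0,"wy": 0,"wz": 0,"grip": 0.6}
    - {"dx": 0,"dy": 0,"dz": 0,"wx": 0,"wy": 0,"wz": 0,"grip": 0.6}
    - {"dx": 0,"dy": 0,"dz": 0,"wx": 0,"wy": 0,"wz": 0,"grip": 0.6}
    - {"dx": 0,"dy": 0,"dz": 0,"wx": 0,"wy": 0,"wz": 0,"grip": 0.6}

```text
clock: 9.9
eef_pos: [0.6366, -0.1972, 0.0604]
tool_rot: [-0.063, 0.993, -0.008, -0.102]
ft_force: [0.6, 1.1, 2.3]
grip_width: 0.0101
grasp_force: 61.6
```

arm_command:
  increments:
    - {"dx": 0.2,"dy": 0,"dz": -1,"wx": 0,"wy": 0,"wz": 0,"grip": 0.6}
    - {"dx": 0.4,"dy": 0,"dz": -2,"wx": 0,"wy": 0,"wz": 0,"grip": 0.6}
    - {"dx": 0.8,"dy": 0,"dz": -4,"wx": 0,"wy": 0,"wz": 0,"grip": 0.6}
    - {"dx": 1.4,"dy": 0,"dz": -7,"wx": 0,"wy": 0,"wz": 0,"grip": 0.6}
    - {"dx": 2.1,"dy": 0,"dz": -10,"wx": 0,"wy": 0,"wz": 0,"grip": 0.6}
    - {"dx": 2.9,"dy": 0,"dz": -14,"wx": 0,"wy": 0,"wz": 0,"grip": 0.6}
    - {"dx": 3.8,"dy": 0,"dz": -18,"wx": 0,"wy": 0,"wz": 0,"grip": 0.6}
    - {"dx": 4.2,"dy": 0,"dz": -20,"wx": 0,"wy": 0,"wz": 0,"grip": 0.6}
    - {"dx": 4.2,"dy": 0,"dz": -20,"wx": 0,"wy": 0,"wz": 0,"grip": 0.6}

```text
clock: 10.8
eef_pos: [0.6372, -0.1972, 0.2697]
tool_rot: [-0.062, 0.993, -0.009, -0.098]
ft_force: [1.0, -0.4, -0.1]
grip_width: 0.0098
grasp_force: 61.3
```

```bash
python3 t.py .58 .0 .27 94 -16; python3 t.py .632 .189 .25 91 -16; python3 c.py w7
```

```text
d [ 3.16 20.28  0.49] w [-0.003 -0.476  0.057] toolz at goal [ 0.27  0.02 -0.96] now [ 0.6372 -0.1972  0.2697] 10.8 q [-0.26  0.81  1.01  1.95 -0.08 -0.38]
d [-4.6  38.39  0.88] w [-0.001 -0.476  0.11 ] toolz at goal [ 0.28  0.   -0.96] now [ 0.6372 -0.1972  0.2697] 10.8 q [-0.26  0.81  1.01  1.95 -0.08 -0.38]
normal [0.456 0.06  0.888] tilt 27.41 dir 7.53 19888 23494
plate rect ((12.738265991210938, -0.08443832397460938), (109.82283020019531, 81.79792022705078), 89.82039642333984)
plate top centre [ 0.6314 -0.1975  0.2635] origin [ 0.6278 -0.198   0.2564] ex [ 0.88   0.116 -0.46 ]
rib 1748 ((12.194877624511719, 3.386615753173828), (43.435935974121094, 34.09939193725586), 23.889488220214844) h [0.0178 0.0188]
rib top centre [ 0.6387 -0.1931  0.2797]
```

The cover is held at 27.4°. Carry it across and level it on the way.

arm_command:
  increments:
    - {"dx": -0.4,"dy": 3,"dz": 0,"wx": 0,"wy": -0.04,"wz": 0.01,"grip": 0.6}
    - {"dx": -0.8,"dy": 7,"dz": 0,"wx": 0,"wy": -0.09,"wz": 0.02,"grip": 0.6}
    - {"dx": -1.3,"dy": 11,"dz": 0,"wx": 0,"wy": -0.14,"wz": 0.03,"grip": 0.6}
    - {"dx": -1.8,"dy": 15,"dz": 0,"wx": 0,"wy": -0.19,"wz": 0.04,"grip": 0.6}
    - {"dx": -2.3,"dy": 19,"dz": 0,"wx": 0,"wy": -0.24,"wz": 0.055,"grip": 0.6}
    - {"dx": -2.8,"dy": 23,"dz": 0.3,"wx": 0,"wy": -0.29,"wz": 0.07,"grip": 0.6}
    - {"dx": -3.3,"dy": 27,"dz": 0.5,"wx": 0,"wy": -0.34,"wz": 0.08,"grip": 0.6}
    - {"dx": -3.8,"dy": 31,"dz": 0.7,"wx": 0,"wy": -0.39,"wz": 0.09,"grip": 0.6}
    - {"dx": -4.2,"dy": 35,"dz": 0.9,"wx": 0,"wy": -0.44,"wz": 0.1,"grip": 0.6}
    - {"dx": -4.6,"dy": 38.4,"dz": 0.9,"wx": 0,"wy": -0.476,"wz": 0.11,"grip": 0.6}

```text
clock: 11.85
eef_pos: [0.6279, 0.191, 0.2425]
tool_rot: [-0.009, 0.991, 0.002, 0.133]
ft_force: [1.0, -0.4, -1.2]
grip_width: 0.0104
grasp_force: 61.3
```

arm_command:
  increments:
    - {"dx": 0,"dy": 0,"dz": 0,"wx": 0,"wy": 0,"wz": 0,"grip": 0.6}
    - {"dx": 0,"dy": 0,"dz": 0,"wx": 0,"wy": 0,"wz": 0,"grip": 0.6}
    - {"dx": 0,"dy": 0,"dz": 0,"wx": 0,"wy": 0,"wz": 0,"grip": 0.6}

```text
clock: 12.15
eef_pos: [0.6299, 0.1885, 0.2442]
tool_rot: [-0.008, 0.991, 0.001, 0.134]
ft_force: [-0.4, -0.1, -0.3]
grip_width: 0.01
grasp_force: 61.3
```

```bash
sed -i 's/&(P\[...,1\]<-.05)&(P\[...,2\]>.01)/\&((P[...,1]<-.05)|(P[...,2]>.16))/' c.py; python3 t.py .632 .189 .25 91 -16; python3 c.py w8; python3 -c "
from h import *
o=monitor.get_obs();Rm=R.from_quat(o['tool_rot']).as_matrix();print(Rm.round(3),o['eef_pos'])"
```

```text
d [-0.35  0.05 -0.5 ] w [ 0.    -0.011 -0.001] toolz at goal [ 0.28  0.   -0.96] now [0.6299 0.1885 0.2442] 12.15 q [ 0.33  0.35  0.15  1.12 -0.08  0.3 ]
normal [ 0.013 -0.003  1.   ] tilt 0.75 dir -14.04 19942 23998
plate rect ((12.813804626464844, 3.345867156982422), (82.81246948242188, 109.72335052490234), 14.87009048461914)
plate top centre [0.6282 0.1886 0.2366] origin [0.628  0.1886 0.2286] ex [ 0.97  -0.243 -0.013]
rib 1897 ((11.16263484954834, 6.756071090698242), (43.343902587890625, 34.50093078613281), 38.88288116455078) h [0.0178 0.0194]
rib top centre [0.6276 0.1922 0.2546]
[[-0.964 -0.016  0.266]
 [-0.015  1.     0.005]
 [-0.266  0.001 -0.964]] [0.63038271 0.18813918 0.24462781]
```

View pics/w8.png

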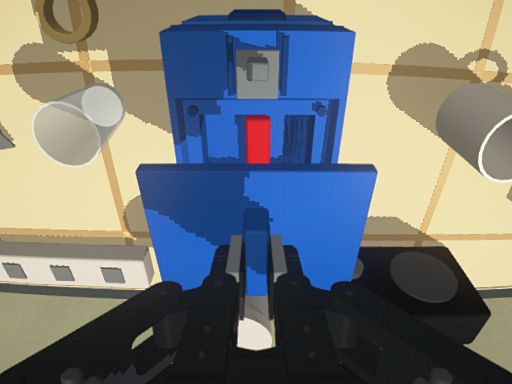

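The cover is held nearly level (0.75°). In the picture its plate's front edge is at row 168 and the rib is at (257,230), with the eraser visible in the tray and the knob at (257,68). Its centre needs +8 mm in x, so I'll correct that and go down to 10 mm above the rim.

arm_command:
  increments:
    - {"dx": -0.3,"dy": 0.1,"dz": 2,"wx": 0,"wy": -0.012,"wz": 0,"grip": 0.6}
    - {"dx": 0.3,"dy": 0.1,"dz": 4.5,"wx": 0,"wy": -0.012,"wz": 0,"grip": 0.6}
    - {"dx": 1,"dy": 0.1,"dz": 7,"wx": 0,"wy": -0.012,"wz": 0,"grip": 0.6}
    - {"dx": 1.6,"dy": 0.1,"dz": 8.9,"wx": 0,"wy": -0.012,"wz": 0,"grip": 0.6}
    - {"dx": 1.6,"dy": 0.1,"dz": 8.9,"wx": 0,"wy": -0.012,"wz": 0,"grip": 0.6}
    - {"dx": 1.6,"dy": 0.1,"dz": 8.9,"wx": 0,"wy": -0.012,"wz": 0,"grip": 0.6}
    - {"dx": 1.6,"dy": 0.1,"dz": 8.9,"wx": 0,"wy": -0.012,"wz": 0,"grip": 0.6}

```text
clock: 12.9
eef_pos: [0.6403, 0.1905, 0.1574]
tool_rot: [-0.008, 0.99, 0.002, 0.142]
ft_force: [0.3, 0.1, -0.3]
grip_width: 0.0104
grasp_force: 61.3
```

```bash
sed -i 's/P\[...,2\]>.16)/P[...,2]>.136)\&(P[...,0]>.58)/' c.py; python3 t.py .6383 .1893 .152 91 -16; python3 c.py w9;python3 t.py .6383 .1893 .152 91 -16
```

```text
d [ 0.34 -0.12  0.46] w [ 0.002  0.006 -0.002] toolz at goal [ 0.28  0.   -0.96] now [0.6403 0.1905 0.1574] 12.9 q [ 0.33  0.41  0.    0.89 -0.08  0.3 ]
normal [-0.004 -0.005  1.   ] tilt 0.37 dir -126.56 20059 24115
plate rect ((-7.78680419921875, 10.115875244140625), (109.99058532714844, 82.30108642578125), 37.55986785888672)
plate top centre [0.6382 0.1907 0.1497] origin [0.6382 0.1907 0.1417] ex [-0.596 -0.803 -0.007]
rib 1887 ((-10.626708984375, 7.507499694824219), (34.23283767700195, 43.57844924926758), 61.052711486816406) h [0.0179 0.0194]
rib top centre [0.6377 0.1944 0.1677]
d [ 0.35 -0.15  0.48] w [ 0.002  0.007 -0.002] toolz at goal [ 0.28  0.   -0.96] now [0.6403 0.1908 0.1576] 12.95 q [ 0.33  0.41  0.    0.89 -0.08  0.3 ]
```

arm_command:
  increments:
    - {"dx": 0.3,"dy": -0.13,"dz": 0.7,"wx": 0,"wy": 0,"wz": 0,"grip": 0.6}
    - {"dx": 0.5,"dy": -0.13,"dz": 1.4,"wx": 0,"wy": 0,"wz": 0,"grip": 0.6}
    - {"dx": 0.7,"dy": -0.13,"dz": 2.0,"wx": 0,"wy": 0,"wz": 0,"grip": 0.6}
    - {"dx": 0.7,"dy": -0.13,"dz": 2.0,"wx": 0,"wy": 0,"wz": 0,"grip": 0.6}
    - {"dx": 0.7,"dy": -0.13,"dz": 2.0,"wx": 0,"wy": 0,"wz": 0,"grip": 0.6}

```text
clock: 13.45
eef_pos: [0.6379, 0.1896, 0.1344]
tool_rot: [-0.008, 0.99, 0.002, 0.141]
ft_force: [0.1, -0.4, 1.8]
grip_width: 0.01
grasp_force: 61.5
```

```bash
python3 t.py .6383 .1893 .127 91 -16; sed -i 's/>.136)/>.128)/' c.py; python3 c.py w10
```

```text
d [ 0.17 -0.03  0.73] w [ 0.001  0.004 -0.001] toolz at goal [ 0.28  0.   -0.96] now [0.6379 0.1896 0.1344] 13.45 q [ 0.33  0.42 -0.04  0.84 -0.08  0.3 ]
normal [-0.009  0.004  1.   ] tilt 0.55 dir 156.11 1487 2239
plate rect ((-2.786252975463867, -1.9036369323730469), (45.05230712890625, 12.232963562011719), 26.43491554260254)
plate top centre [0.6373 0.19   0.1446] origin [0.6374 0.19   0.1366] ex [-0.914  0.405 -0.01 ]
rib 70 ((4.579598426818848, 1.5135364532470703), (24.892669677734375, 12.102890014648438), 27.891212463378906) h [0.0145 0.0215]
rib top centre [0.629  0.19   0.1626]
```

Rib centre is at (0.637,0.190) with the underside at about 0.119. Now press straight down in small steps.

arm_command:
  increments:
    - {"dx": 0.1,"dy": 0,"dz": 0.3,"wx": 0,"wy": 0,"wz": 0,"grip": 0.6}
    - {"dx": 0.15,"dy": 0,"dz": 0.5,"wx": 0,"wy": 0,"wz": 0,"grip": 0.6}
    - {"dx": 0.2,"dy": 0,"dz": 0.7,"wx": 0,"wy": 0,"wz": 0,"grip": 0.6}
    - {"dx": 0.2,"dy": 0,"dz": 0.7,"wx": 0,"wy": 0,"wz": 0,"grip": 0.6}

```text
clock: 13.9
eef_pos: [0.6381, 0.1896, 0.1331]
tool_rot: [-0.008, 0.99, 0.002, 0.143]
ft_force: [-16.2, -4.7, 27.1]
grip_width: 0.0102
grasp_force: 65.3
```

```bash
python3 t.py .6383 .1893 .127 91 -16; sed -i 's/>.128)/>.113)/' c.py; python3 c.py w11
```

```text
d [ 0.15 -0.04  0.59] w [ 0.002  0.008 -0.001] toolz at goal [ 0.28  0.   -0.96] now [0.6381 0.1896 0.1331] 13.9 q [ 0.33  0.42 -0.04  0.83 -0.08  0.3 ]
normal [-0. -0.  1.] tilt 0.02 dir -134.58 27118 36355
plate rect ((-11.928077697753906, 11.398147583007812), (134.83932495117188, 112.0182113647461), 45.13859176635742)
plate top centre [0.6354 0.1894 0.1255] origin [0.6354 0.1894 0.1175] ex [-0.702 -0.712 -0.   ]
rib 1889 ((-9.82143497467041, 14.299461364746094), (34.457672119140625, 44.330387115478516), 23.362619400024414) h [0.0179 0.0192]
rib top centre [0.6359 0.1859 0.1435]
```

27 N and flush with the rim, by the plane fit. Release, retract and check.

arm_command:
  increments:
    - {"dx": -0.1,"dy": 0,"dz": -0.5,"wx": 0,"wy": 0,"wz": 0,"grip": 0.6}
    - {"dx": -0.1,"dy": 0,"dz": -0.5,"wx": 0,"wy": 0,"wz": 0,"grip": 3}
    - {"dx": -0.1,"dy": 0,"dz": -0.5,"wx": 0,"wy": 0,"wz": 0,"grip": 3}
    - {"dx": -0.1,"dy": 0,"dz": -0.5,"wx": 0,"wy": 0,"wz": 0,"grip": 3}
    - {"dx": -0.5,"dy": 0,"dz": -3,"wx": 0,"wy": 0,"wz": 0,"grip": 3}
    - {"dx": -1.7,"dy": 0,"dz": -7,"wx": 0,"wy": 0,"wz": 0,"grip": 3}
    - {"dx": -2.8,"dy": 0,"dz": -11,"wx": 0,"wy": 0,"wz": 0,"grip": 3}
    - {"dx": -3.2,"dy": 0,"dz": -13,"wx": 0,"wy": 0,"wz": 0,"grip": 3}
    - {"dx": -3.2,"dy": 0,"dz": -13,"wx": 0,"wy": 0,"wz": 0,"grip": 3}

```text
clock: 14.85
eef_pos: [0.6344, 0.19, 0.2651]
tool_rot: [-0.008, 0.989, 0.003, 0.144]
ft_force: [-0.4, -0.9, -0.2]
grip_width: 0.0298
grasp_force: 0.0
```

```bash
cat > f.py <<'E'
from h import *
import sys
take("wrist",sys.argv[1]); p,P=load(sys.argv[1]); c=np.array([.6364,.1893]); a=np.radians(1.)
D=P[...,:2]-c; u=D[...,0]*np.cos(a)+D[...,1]*np.sin(a); v=-D[...,0]*np.sin(a)+D[...,1]*np.cos(a); z=P[...,2]
ok=np.isfinite(z)&(z>.1)&(z<.17)
def md(k): k=k&ok; return (k.sum(), round(float(np.median(z[k])),4)) if k.sum()>5 else (k.sum(),None)
for s in(-1,1):
    for t in(-1,1): print("corner",s,t,md((abs(u-s*.034)<.005)&(abs(v-t*.046)<.007)))
print("rib",md((abs(u)<.02)&(abs(v)<.004)))
print("rim L",md((abs(u)<.05)&(abs(v+.0645)<.002)),"R",md((abs(u)<.05)&(abs(v-.0645)<.002)),"deck",md((abs(u+.07)<.015)&(abs(abs(v)-.045)<.01)))
K=P[(z>.149)&(z<.158)&(u<-.04)&(u>-.09)&(abs(v)<.02)]; print("knob",len(K),K.mean(0).round(4),np.percentile(K,[2,98],axis=0).round(4).tolist())
E
python3 f.py w12;  python3 t.py .5485 .188 .20 91 0
```

```text
corner -1 -1 (np.int64(211), 0.1254)
corner -1 1 (np.int64(210), 0.1257)
corner 1 -1 (np.int64(146), 0.1256)
corner 1 1 (np.int64(143), 0.1256)
rib (np.int64(439), 0.1436)
rim L (np.int64(483), 0.1255) R (np.int64(501), 0.1255) deck (np.int64(2173), 0.1255)
knob 359 [0.5628 0.1883 0.1531] [[0.5575, 0.182, 0.1501], [0.5685, 0.1948, 0.155]]
d [ 9.87 -0.03  3.58] w [ 0.003  0.285 -0.001] toolz at goal [ 0.  0. -1.] now [0.6331 0.1896 0.2621] 14.9 q [ 0.33  0.34  0.18  1.14 -0.08  0.3 ]
```

View pics/w12.png

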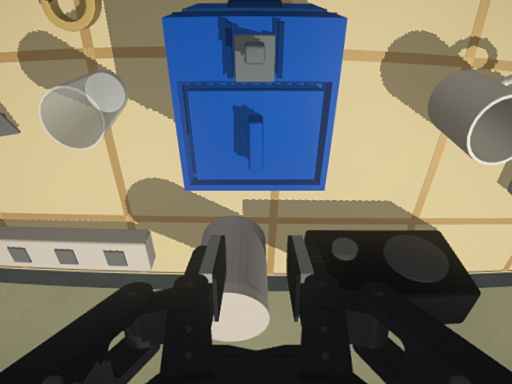

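All four corners are flush with the rim (0.1254–0.1257 against 0.1255). The picture shows the cover in place at (257,135) and the knob at (255,50). Before gripping the knob I'll check the guide height beside it.

```bash
python3 -c "
from h import *
p,P=load('w12'); z=P[...,2]; k=(abs(P[...,0]-.57)<.03)&(abs(P[...,1]-.188)<.035)
for y in range(156,222,4):
    q=z[k&(abs(P[...,1]-y/1000)<.002)&(z>.1)]; print(y,len(q),np.percentile(q,[50,95,99]).round(4))
"; python3 t.py .5628 .1883 .19 91 0
```

```text
156 423 [0.1253 0.1267 0.1273]
160 440 [0.1255 0.1267 0.127 ]
164 590 [0.1257 0.3441 0.3456]
168 1430 [0.3326 0.347  0.3495]
172 1699 [0.3343 0.3486 0.3499]
176 1583 [0.3352 0.3489 0.3499]
180 876 [0.3394 0.3491 0.3498]
184 759 [0.1528 0.3448 0.3454]
188 799 [0.1533 0.3447 0.3453]
192 772 [0.1533 0.3448 0.3454]
196 799 [0.1336 0.3452 0.3494]
200 1280 [0.3391 0.3493 0.35  ]
204 1694 [0.3343 0.349  0.3501]
208 1653 [0.3348 0.3481 0.35  ]
212 1036 [0.3271 0.3444 0.346 ]
216 462 [0.1255 0.3154 0.3454]
220 427 [0.1254 0.1266 0.1272]
d [ 8.78 -0.03  4.94] w [ 0.003  0.285 -0.001] toolz at goal [ 0.  0. -1.] now [0.6331 0.1896 0.2621] 14.9 q [ 0.33  0.34  0.18  1.14 -0.08  0.3 ]
```

arm_command:
  increments:
    - {"dx": 2,"dy": 0,"dz": 1,"wx": 0,"wy": 0.06,"wz": 0,"grip": 2.6}
    - {"dx": 4,"dy": 0,"dz": 2,"wx": 0,"wy": 0.12,"wz": 0,"grip": 2.6}
    - {"dx": 6,"dy": 0,"dz": 3,"wx": 0,"wy": 0.18,"wz": 0,"grip": 2.6}
    - {"dx": 8,"dy": 0,"dz": 4,"wx": 0,"wy": 0.24,"wz": 0,"grip": 2.6}
    - {"dx": 8.8,"dy": 0,"dz": 4.9,"wx": 0,"wy": 0.285,"wz": 0,"grip": 2.6}
    - {"dx": 8.8,"dy": 0,"dz": 4.9,"wx": 0,"wy": 0.285,"wz": 0,"grip": 2.6}
    - {"dx": 8.8,"dy": 0,"dz": 4.9,"wx": 0,"wy": 0.285,"wz": 0,"grip": 2.6}

```text
clock: 15.6
eef_pos: [0.5608, 0.1879, 0.1871]
tool_rot: [-0.009, 1.0, 0.0, -0.003]
ft_force: [-0.1, -0.1, -0.9]
grip_width: 0.026
grasp_force: 0.0
```

```bash
python3 -c "
from h import *
p,P=load('w12'); z=P[...,2]; k=(abs(P[...,0]-.57)<.03)&(abs(P[...,1]-.188)<.035)
for y in range(156,222,4):
    q=z[k&(abs(P[...,1]-y/1000)<.002)&(z>.1)&(z<.18)]; print(y,len(q),np.percentile(q,[50,95]).round(4))
"; python3 t.py .5628 .1883 .139 91 0
```

```text
156 423 [0.1253 0.1267]
160 440 [0.1255 0.1267]
164 429 [0.1253 0.1267]
168 402 [0.1303 0.1325]
172 438 [0.1259 0.1321]
176 462 [0.1306 0.1325]
180 411 [0.1307 0.1329]
184 448 [0.1311 0.1537]
188 464 [0.131 0.154]
192 443 [0.1311 0.154 ]
196 434 [0.1306 0.1518]
200 446 [0.1307 0.1324]
204 450 [0.1259 0.1321]
208 409 [0.131  0.1325]
212 435 [0.1254 0.1268]
216 438 [0.1254 0.1268]
220 427 [0.1254 0.1266]
d [-0.22  0.04  4.81] w [ 0.001 -0.005 -0.   ] toolz at goal [ 0.  0. -1.] now [0.5608 0.1879 0.1871] 15.6 q [0.32 0.45 0.19 1.31 0.   0.31]
```

Guides and tongue reach only 0.132, so a TCP height of 0.139 is clear. Go down and grip the knob.

arm_command:
  increments:
    - {"dx": -0.1,"dy": 0,"dz": 1.5,"wx": 0,"wy": 0,"wz": 0,"grip": 2.6}
    - {"dx": -0.2,"dy": 0,"dz": 3,"wx": 0,"wy": 0,"wz": 0,"grip": 2.6}
    - {"dx": -0.2,"dy": 0,"dz": 4.6,"wx": 0,"wy": 0,"wz": 0,"grip": 2.6}
    - {"dx": -0.2,"dy": 0,"dz": 4.6,"wx": 0,"wy": 0,"wz": 0,"grip": 2.6}
    - {"dx": -0.2,"dy": 0,"dz": 4.6,"wx": 0,"wy": 0,"wz": 0,"grip": 2.6}

```text
clock: 16.1
eef_pos: [0.5633, 0.1883, 0.1436]
tool_rot: [-0.009, 1.0, 0.001, -0.001]
ft_force: [-0.2, 0.4, -0.5]
grip_width: 0.0258
grasp_force: 0.0
```

arm_command:
  increments:
    - {"dx": 0,"dy": 0,"dz": 0,"wx": 0,"wy": 0,"wz": 0,"grip": 1.0}
    - {"dx": 0,"dy": 0,"dz": 0,"wx": 0,"wy": 0,"wz": 0,"grip": 1.0}
    - {"dx": 0,"dy": 0,"dz": 0,"wx": 0,"wy": 0,"wz": 0,"grip": 1.0}
    - {"dx": 0,"dy": 0,"dz": 0,"wx": 0,"wy": 0,"wz": 0,"grip": 1.0}

```text
clock: 16.5
eef_pos: [0.564, 0.1882, 0.1447]
tool_rot: [-0.009, 1.0, 0.001, -0.0]
ft_force: [-0.5, -1.6, 5.6]
grip_width: 0.0115
grasp_force: 59.0
```

arm_command:
  increments:
    - {"dx": -0.5,"dy": 0,"dz": 0,"wx": 0,"wy": 0,"wz": 0,"grip": 1.0}
    - {"dx": -1.0,"dy": 0,"dz": 0,"wx": 0,"wy": 0,"wz": 0,"grip": 1.0}
    - {"dx": -1.5,"dy": 0,"dz": 0,"wx": 0,"wy": 0,"wz": 0,"grip": 1.0}
    - {"dx": -1.9,"dy": 0,"dz": 0,"wx": 0,"wy": 0,"wz": 0,"grip": 1.0}
    - {"dx": -2.2,"dy": 0,"dz": 0,"wx": 0,"wy": 0,"wz": 0,"grip": 1.0}
    - {"dx": -2.3,"dy": 0,"dz": 0,"wx": 0,"wy": 0,"wz": 0,"grip": 1.0}
    - {"dx": -2.3,"dy": 0,"dz": 0,"wx": 0,"wy": 0,"wz": 0,"grip": 1.0}
    - {"dx": -2.3,"dy": 0,"dz": 0,"wx": 0,"wy": 0,"wz": 0,"grip": 1.0}

```text
clock: 17.3
eef_pos: [0.5823, 0.1885, 0.1446]
tool_rot: [-0.009, 1.0, 0.001, -0.005]
ft_force: [-12.0, -2.5, 12.9]
grip_width: 0.0113
grasp_force: 59.8
```

arm_command:
  increments:
    - {"dx": -0.3,"dy": 0,"dz": 0,"wx": 0,"wy": 0,"wz": 0,"grip": 1.0}
    - {"dx": -0.3,"dy": 0,"dz": 0,"wx": 0,"wy": 0,"wz": 0,"grip": 1.0}
    - {"dx": -0.3,"dy": 0,"dz": 0,"wx": 0,"wy": 0,"wz": 0,"grip": 1.0}

```text
clock: 17.6
eef_pos: [0.5824, 0.1885, 0.1446]
tool_rot: [-0.009, 1.0, 0.001, -0.007]
ft_force: [-19.1, -2.8, 17.3]
grip_width: 0.0114
grasp_force: 60.2
```

arm_command:
  increments:
    - {"dx": 0.4,"dy": 0,"dz": 0,"wx": 0,"wy": 0,"wz": 0,"grip": 2.8}
    - {"dx": 0.4,"dy": 0,"dz": 0,"wx": 0,"wy": 0,"wz": 0,"grip": 2.8}
    - {"dx": 0.4,"dy": 0,"dz": 0,"wx": 0,"wy": 0,"wz": 0,"grip": 2.8}
    - {"dx": 0.4,"dy": 0,"dz": -4,"wx": 0,"wy": 0,"wz": 0,"grip": 2.8}
    - {"dx": 0.4,"dy": 0,"dz": -8,"wx": 0,"wy": 0,"wz": 0,"grip": 2.8}
    - {"dx": 0,"dy": 0,"dz": -12,"wx": 0,"wy": 0,"wz": 0,"grip": 2.8}
    - {"dx": -2,"dy": 0,"dz": -13,"wx": 0,"wy": 0,"wz": 0,"grip": 2.8}
    - {"dx": -4,"dy": 0,"dz": -13,"wx": 0,"wy": 0,"wz": 0,"grip": 2.8}
    - {"dx": -4,"dy": 0,"dz": -13,"wx": 0,"wy": 0,"wz": 0,"grip": 2.8}
    - {"dx": -4,"dy": 0,"dz": -13,"wx": 0,"wy": 0,"wz": 0,"grip": 2.8}

```text
clock: 18.6
eef_pos: [0.6296, 0.1891, 0.2717]
tool_rot: [-0.008, 1.0, 0.001, -0.002]
ft_force: [-0.7, 0.5, 0.5]
grip_width: 0.028
grasp_force: 0.0
```

```bash
python3 f.py w13
```

```text
corner -1 -1 (np.int64(163), 0.1254)
corner -1 1 (np.int64(170), 0.1256)
corner 1 -1 (np.int64(144), 0.1254)
corner 1 1 (np.int64(140), 0.1256)
rib (np.int64(391), 0.1436)
rim L (np.int64(438), 0.1254) R (np.int64(430), 0.1256) deck (np.int64(1578), 0.1256)
knob 257 [0.581  0.1881 0.1532] [[0.5756, 0.1813, 0.1513], [0.5867, 0.195, 0.1548]]
```

The cover is still flush. The knob moved 18.2 mm, short of the nominal 20, so I'll check the tongue and then push from behind with closed fingers.

```bash
python3 -c "
from h import *
for n in ('w3','w12','w13'):
    p,P=load(n); z=P[...,2]; k=(z>.1285)&(z<.136)&(abs(P[...,1]-.188)<.009)&(P[...,0]>.52)&(P[...,0]<.63)
    h=cv2.cvtColor(p,cv2.COLOR_RGB2HSV); g=k&(h[...,1]<90)
    print(n,g.sum(),np.percentile(P[g][:,0],[0.5,1,50,99,99.5]).round(4), np.median(z[g]).round(4))
    K=P[(z>.149)&(z<.158)&(P[...,0]>.54)&(P[...,0]<.60)&(abs(P[...,1]-.188)<.02)]; print(K[:,0].mean(), np.percentile(K[:,0],[2,50,98]).round(4))
"; python3 t.py .553 .1879 .19 91 0
```

```text
w3 499 [0.5541 0.5541 0.5761 0.5871 0.5872] 0.1315
0.5627265507658438 [0.5571 0.5627 0.5685]
w12 724 [0.5535 0.5536 0.5755 0.5867 0.5868] 0.1315
0.5627844883440775 [0.5575 0.5627 0.5685]
w13 509 [0.5714 0.572  0.594  0.6047 0.6047] 0.1315
0.5810384678304241 [0.5756 0.581  0.5867]
d [7.57 0.   8.23] w [ 0.001 -0.005 -0.   ] toolz at goal [ 0.  0. -1.] now [0.6291 0.1891 0.2719] 18.65 q [0.29 0.57 0.61 1.61 0.   0.27]
```

View pics/w13.png

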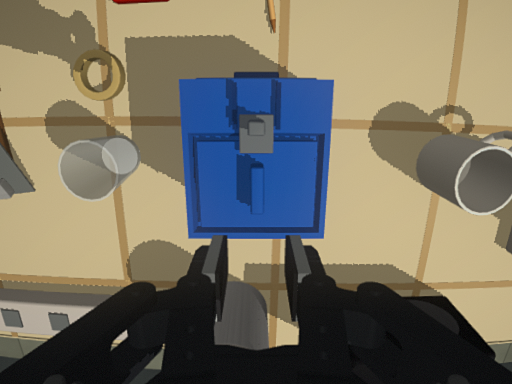

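In the picture the tongue overlaps the cover's front edge at (256,140). It has travelled 18 mm. I'll push from behind the knob to be sure.

arm_command:
  increments:
    - {"dx": 3.5,"dy": 0,"dz": 0,"wx": 0,"wy": 0,"wz": 0,"grip": 0}
    - {"dx": 7.7,"dy": 0,"dz": 2,"wx": 0,"wy": 0,"wz": 0,"grip": 0}
    - {"dx": 7.7,"dy": 0,"dz": 5,"wx": 0,"wy": 0,"wz": 0,"grip": 0}
    - {"dx": 7.7,"dy": 0,"dz": 9,"wx": 0,"wy": 0,"wz": 0,"grip": 0}
    - {"dx": 7.7,"dy": 0,"dz": 12,"wx": 0,"wy": 0,"wz": 0,"grip": 0}
    - {"dx": 7.7,"dy": 0,"dz": 12.7,"wx": 0,"wy": 0,"wz": 0,"grip": 0}
    - {"dx": 7.7,"dy": 0,"dz": 12.7,"wx": 0,"wy": 0,"wz": 0,"grip": 0}
    - {"dx": 7.7,"dy": 0,"dz": 12.7,"wx": 0,"wy": 0,"wz": 0,"grip": 0}

```text
clock: 19.45
eef_pos: [0.5531, 0.1885, 0.148]
tool_rot: [-0.009, 1.0, 0.001, -0.0]
ft_force: [0.1, -0.4, 0.1]
grip_width: -0.0001
grasp_force: 0.0
```

```bash
python3 t.py .5665 .1881 .142 91 0
```

```text
d [-1.34 -0.06  0.6 ] w [ 0.003 -0.    -0.   ] toolz at goal [ 0.  0. -1.] now [0.5531 0.1885 0.148 ] 19.45 q [0.33 0.45 0.09 1.21 0.   0.31]
```

arm_command:
  increments:
    - {"dx": 0,"dy": 0,"dz": 0.5,"wx": 0,"wy": 0,"wz": 0,"grip": 0}
    - {"dx": -0.5,"dy": 0,"dz": 0.6,"wx": 0,"wy": 0,"wz": 0,"grip": 0}
    - {"dx": -1,"dy": 0,"dz": 0.6,"wx": 0,"wy": 0,"wz": 0,"grip": 0}
    - {"dx": -1.4,"dy": 0,"dz": 0.6,"wx": 0,"wy": 0,"wz": 0,"grip": 0}
    - {"dx": -1.7,"dy": 0,"dz": 0.6,"wx": 0,"wy": 0,"wz": 0,"grip": 0}
    - {"dx": -1.7,"dy": 0,"dz": 0.6,"wx": 0,"wy": 0,"wz": 0,"grip": 0}
    - {"dx": -1.7,"dy": 0,"dz": 0.6,"wx": 0,"wy": 0,"wz": 0,"grip": 0}

```text
clock: 20.15
eef_pos: [0.5655, 0.1884, 0.1405]
tool_rot: [-0.009, 1.0, 0.001, -0.005]
ft_force: [-10.6, -0.7, 7.8]
grip_width: 0.0003
grasp_force: 5.7
```

arm_command:
  increments:
    - {"dx": -0.4,"dy": 0,"dz": 0,"wx": 0,"wy": 0,"wz": 0,"grip": 0}
    - {"dx": -0.7,"dy": 0,"dz": 0,"wx": 0,"wy": 0,"wz": 0,"grip": 0}
    - {"dx": -0.7,"dy": 0,"dz": 0,"wx": 0,"wy": 0,"wz": 0,"grip": 0}
    - {"dx": -0.7,"dy": 0,"dz": 0,"wx": 0,"wy": 0,"wz": 0,"grip": 0}

```text
clock: 20.55
eef_pos: [0.5658, 0.1884, 0.1405]
tool_rot: [-0.01, 1.0, 0.001, -0.012]
ft_force: [-27.3, -1.2, 19.1]
grip_width: 0.0
grasp_force: 14.3
```

```bash
python3 - <<'E'
from h import *
print(monitor.get_obs()["eef_pos"],monitor.get_obs()["ft_force"])
p,P=take('wrist','w14'); z=P[...,2]; K=P[(z>.149)&(z<.156)&(P[...,0]>.569)&(P[...,0]<.60)&(abs(P[...,1]-.188)<.02)]; print(len(K),np.percentile(K[:,0],[50,98]) if len(K) else 0)
h=cv2.cvtColor(p,cv2.COLOR_RGB2HSV); g=(z>.1285)&(z<.136)&(abs(P[...,1]-.188)<.009)&(P[...,0]>.52)&(P[...,0]<.63)&(h[...,1]<90)
print(g.sum(),np.percentile(P[g][:,0],[50,99]) if g.sum() else 0)
E
```

```text
[0.56578431 0.1883863  0.14048706] [-27.33890295  -1.17983512  19.13054061]
0 0
0 0
```

It hasn't moved under 27 N and stopped at the same place as before, so that is a hard stop. Back off, rise and check.

arm_command:
  increments:
    - {"dx": 1.5,"dy": 0,"dz": 0,"wx": 0,"wy": 0,"wz": 0,"grip": 0}
    - {"dx": 2.2,"dy": 0,"dz": 0,"wx": 0,"wy": 0,"wz": 0,"grip": 0}
    - {"dx": 2.2,"dy": 0,"dz": -2,"wx": 0,"wy": 0,"wz": 0,"grip": 0}
    - {"dx": 2,"dy": 0,"dz": -6,"wx": 0,"wy": 0,"wz": 0,"grip": 0}
    - {"dx": 0,"dy": 0,"dz": -10,"wx": 0,"wy": 0,"wz": 0,"grip": 0}
    - {"dx": -3,"dy": 0,"dz": -13,"wx": 0,"wy": 0,"wz": 0,"grip": 0}
    - {"dx": -6,"dy": 0,"dz": -13,"wx": 0,"wy": 0,"wz": 0,"grip": 0}
    - {"dx": -6,"dy": 0,"dz": -13,"wx": 0,"wy": 0,"wz": 0,"grip": 0}
    - {"dx": -6,"dy": 0,"dz": -13,"wx": 0,"wy": 0,"wz": 0,"grip": 0}

```text
clock: 21.5
eef_pos: [0.6372, 0.1891, 0.2686]
tool_rot: [-0.008, 1.0, 0.001, -0.002]
ft_force: [-0.1, -0.6, 0.1]
grip_width: -0.0003
grasp_force: 0.0
```

```bash
python3 f.py w15; python3 - <<'E'
from h import *
p,P=load('w15'); z=P[...,2]
h=cv2.cvtColor(p,cv2.COLOR_RGB2HSV); g=(z>.1285)&(z<.136)&(abs(P[...,1]-.188)<.009)&(P[...,0]>.52)&(P[...,0]<.63)&(h[...,1]<90)
print(np.percentile(P[g][:,0],[1,50,99]))
a,A=load('top0'); b,B=take('top','top9'); d=cv2.absdiff(a,b).max(2); d=cv2.morphologyEx((d>60).astype(np.uint8),cv2.MORPH_OPEN,np.ones((3,3)))
n,l,s,c=cv2.connectedComponentsWithStats(d); print([(c[i].round(),s[i,4]) for i in range(1,n) if s[i,4]>25])
E
```

```text
corner -1 -1 (np.int64(181), 0.1255)
corner -1 1 (np.int64(181), 0.1255)
corner 1 -1 (np.int64(136), 0.1256)
corner 1 1 (np.int64(147), 0.1255)
rib (np.int64(399), 0.1437)
rim L (np.int64(445), 0.1255) R (np.int64(453), 0.1257) deck (np.int64(1610), 0.1256)
knob 275 [0.581  0.188  0.1532] [[0.5752, 0.1813, 0.1507], [0.5869, 0.1947, 0.1548]]
[0.57208915 0.59338617 0.60470491]
[(array([126.,  82.]), np.int32(114)), (array([149.,  90.]), np.int32(890)), (array([139., 108.]), np.int32(41)), (array([187., 123.]), np.int32(94)), (array([177., 162.]), np.int32(1437)), (array([256., 221.]), np.int32(81)), (array([ 37., 259.]), np.int32(215)), (array([ 75., 276.]), np.int32(674)), (array([178., 299.]), np.int32(433)), (array([123., 307.]), np.int32(115)), (array([141., 319.]), np.int32(35))]
```

```bash
python3 -c "
from workcell import job; print(job.job_done())"
```

```text
the job is handed in; nothing more can be done
None
```

The job is handed in at about 21.5 s: the eraser lies in the tray, the cover is flush with the rim at all four corners, and the catch is over the cover's edge; it moved 18.2 mm (20 nominal) to a hard stop that held at 27 N, so I took that as fully home.

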